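# Hold the leak tester's spring arm at its stop beside the standing manometer

### The job

Stand the flat handheld manometer upright on its plain bottom edge, port stubs up, in the middle of the round rubber pad and let go of it. Then take the upright grip pin of the leak tester's spring-return arm, wind the arm forward (away from the robot) against its spring right to its stop, and let the program finish while still holding it there: the test valve is open only as long as the arm is held. The manometer must still be standing, and the other things on the cart stay where they are.

Things in the scene. Friction and masses are not known exactly. Their poses are not given: they have to be found in the camera images.
- manometer: Flat grey handheld manometer, box 116 x 60 x 30 mm (x, y, z), 0.2 to 0.34 kg; screen and keys on the +z face, two brass stubs (8 mm thick, 10 mm long) on the +x end; the -x end is its plain bottom edge, 60 x 30 mm. At first it lies flat on the cart, screen up, stubs roughly to the robot's right. Origin: centre of the back face (underside as it lies). Standing properly, x points up.
- manometer_mid (a point): Centre of the manometer's box, 15 mm above manometer's origin along its z, 58 mm from either end; axes as manometer.
- pad: Black round rubber pad, 120 mm across and 4 mm thick, fixed on the cart top. Origin: centre of its underside, at the cart top's level.
- tester: Squat black leak tester, big white push button on top (not used), 150 x 130 mm, 92 mm high, fixed. Origin: centre of its underside; x forward (away from the robot), y to its left, z up. On its -y side a steel hanger carries the arm's pivot body (vertical axis at x 0, y -115 mm). Hanger, pivot body and stop pins stay below 82 mm, within 46 mm of the pivot axis.
- cage_arm (a joint): Angle of the spring arm (two aluminium plates 18 mm wide, upper face 75 mm above the cart) about its vertical pivot: 0 at rest, 1.2 rad at the stop; grows counter-clockwise seen from above. At 0 the arm points 0.6 rad to the robot's side of the tester's -y axis, at 1.2 0.6 rad forward of it. Spring: 0.28 N m at 0, 0.62 N m at the stop (3 to 6 N at the pin).
- grip_pin (a point): Centre of the free part of the arm's upright round steel grip pin, 16 mm thick, from the arm's upper face (75 mm above the cart top) up to 122 mm; 100 mm from the pivot axis. The point is 103 mm above the cart top and moves with the arm; its x axis points along the arm, away from the pivot.
- pivot_axis (a point): Point on the arm's vertical pivot axis, 103 mm above the cart top; fixed to the tester, axes as tester.
- ref_gauge: Bystander: chrome reference gauge on a round foot, 92 mm across the dial, 132 mm high. Origin: centre of its underside.
- tee_a: Bystander: white nylon T-piece, 56 mm long, 18 mm high, lying. Origin: under its middle.
- tee_b: Bystander: a second, equal white nylon T-piece. Origin: under its middle.
- hex_holder: Bystander: steel hex key holder, block 34 x 80 x 36 mm with keys standing up to 95 mm. Origin: centre of its underside.
- tin: Bystander: round tin box, 84 mm across, 38 mm high. Origin: centre of its underside.
- screwdriver: Bystander: screwdriver about 160 mm long, lying. Origin: underside, in the middle part.
Not all that is in view belongs to the job. Of the things shaped like the pad, the black one is meant.

How it is judged:
On the way:
1. the manometer stands on its bottom edge in the middle of the pad, let go, while the spring arm is still back at rest (angle between manometer's own x axis and vertical below 0.12 rad and horizontal distance between manometer_mid and pad below 0.035 m and height (world z) of manometer_mid between 0.055 and 0.07 m and linear speed of manometer below 0.03 m/s and contact force between the fingers and manometer below 0.05 N and value of joint cage_arm below 0.2 rad), for 0.3 s.
At the end, for the whole second after the job is handed in: The spring arm is wound to its stop (within 0.07 rad of 1.2) with the fingers bearing on it (over 1.5 N), while the manometer stands by itself on the pad, stubs up, upright within 0.12 rad, its middle within 35 mm of the pad's centre, at rest and not touched by the fingers (angle between manometer's own x axis and vertical below 0.12 rad and horizontal distance between manometer_mid and pad below 0.035 m and height (world z) of manometer_mid between 0.055 and 0.07 m and linear speed of manometer below 0.03 m/s and contact force between the fingers and manometer below 0.05 N and value of joint cage_arm above 1.13 rad and contact force between the fingers and cage_arm above 1.5 N); the arm keeps its last pose, push and grip.
It fails at once if a bystander is moved by more than 30 mm (distance of any of ref_gauge, tee_a, tee_b, hex_holder, tin, screwdriver from where it was at the start of the episode above 0.03 m).
It also fails if it takes over 48 s, if anything falls off the work surface, if the arm or the gripper's body presses on something with over 40 N, if the wrist force passes 120 N, or if a joint passes its speed limit or range.

### The arm

A 6-joint arm with a two-finger parallel gripper is mounted at the origin on the work surface. World frame = base frame: x ahead of the robot, y to its left, z up, the work surface at z = 0. Lengths are in m, angles in rad, forces in N, time in s.
With the tool pointing down it reaches from about 0.35 to 0.975 m from the base axis. Payload 17.4 kg.
Tool frame: the origin (TCP) lies at the very end of the fingers, on their centre line; the grasp point (between the pads) lies arm.tcp_to_grasp behind it (arm.tcp_to_grasp is the distance from the TCP to the grasp point, in m); z points along the fingers, y is the line along which they close (so a half turn about z gives the same grasp; the last joint's range is limited). The gripper opens to 85 mm and grips with 20 to 120 N. Pads are 22 mm wide; open, the fingers measure 114 mm over their backs; the gripper's body (76 mm by 85 mm) begins 54 mm behind the grasp point. The pads swing forward as they close: fully open they stand 13 mm farther back than shut.
Start: joints at [-1.371, 0.116, 1.442, -0, 1.584, -0.038], TCP at [0.159, -0.656, 0.231] pointing down, gripper open.
Joint ranges: [-2.83, 2.83], [-0.83, 2.19], [0.07, 2.5], [-1.14, 4.28], [0.01, 3], [-2.97, 2.97]. Speed limits (rad/s): [1.89, 1.89, 2.22, 3.14, 3.14, 3.14].

### API

Orientations are given as a unit quaternion [w, x, y, z].
In Python, from bench import monitor, optics, workorder, arm gives the robot as it stands.
- The arm moves only by the tool jog_arm, never from a script. Its argument "commands" is a list of rows, each an object of numbers: "dx", "dy", "dz": the shift along the tool's x, y, z in mm; "roll": the turn about the tool's z in rad; "fingers": the closure, from -1 (fully open) to 1 (shut). In form: [{"dx": .., "dy": .., "dz": .., "roll": .., "fingers": ..}, ...]. A call has 1 to 8 rows; each row shifts and turns the commanded pose from where the row before left it, along the tool's axes as they then stand; what a row does not reach is not made up. A row lasts 1/8 s, in which the tool goes at most 62.5 mm and 10.7 degrees, less where a joint would pass 70% of its speed; a pose out of reach is approached as far as the arm can. A call is refused whole if a number of a shift passes 62.5 or a number of a turn 0.188, either way. A call with a gripper value outside its range is refused whole. The fingers move at their own pace and stop on an object; "force" is the grip in N (left out, the last holds). Time passes only in rows, so rows that do not move let the fingers close. It gives the time, the measured TCP pose, the force, the opening and the grip force at its end, in the units of the state.
- monitor.observe(): the state, without advancing time (a new reading comes with each control period).
- optics.get_image(name): name is "scene" or "top" or "wrist"; returns the picture (420x560x3 uint8, red, green, blue); there is no depth.
- optics.camera_params(name): a dict with "K" (3x3 intrinsics, pixels), "eye" and "orientation" of the camera in the world. Camera axes: x right, y down, z forward; pixel columns grow to the right and rows downward; lengths in m; the calibration is good to about 2 mm. A picture is of the moment at which its call begins: read the wrist's pose just before it. camera_params takes no time and is no camera call; for the wrist camera it gives the pose at the moment of the call.
- workorder.hand_in(): hands the job in; it is judged then, once.
Trained networks look in the newest picture that a camera, given by its name, has taken for a name from the list of things; names that differ only in an ending like _2 or _b are one class to them, and where a whole thing is asked for, a point or a joint stands for the part that bears it (a point fixed in the world has none). Each returns a list of dicts, best first, with "conf" (0 to 1); they miss things now and then, are a little off and sometimes report something else, mostly with a low value. They report only what shows in the picture. A call takes as long as a camera call. They do not tell look-alikes from the thing itself.
- optics.spot_in(camera, target): "rect" ([centre column, centre row, width, height] as shares, 0 to 1, of the picture: columns of its width, rows of its height, round what is visible of it).
- optics.pinpoint(camera, target): "point" ([row, column] as shares, 0 to 1, of the picture: columns of its width, rows of its height: a listed point, or the origin of a listed thing).
The state is a dict: "clock": time; "joint_positions": joint angles; "qd": joint speeds; "tau": joint torques, N m; "tcp_pos": TCP position; "tcp_rot": TCP orientation; "wrist_force": force on the tool from outside, world axes, zero at the start; "ft_torque": the same for the moment, N m; "gripper_width": opening from 0.0 (shut) to 1.0 (fully open); "grip_force": force on a finger pad.
Only numpy, scipy, OpenCV 4.12 (cv2) and the standard library are available. Lean on these libraries where they do the work, as an engineer would, in place of code of your own. Each camera call takes 0.05 s, during which the arm holds its last target. There are 200 camera calls.

## Working session

There is one attempt and no reset: what is moved stays moved. The work goes in short steps, Python scripts to look and compute and a tool call to move; the robot and the scene stay as the last step left them, time stands still between calls to the robot, and variables do not carry over. Pictures are saved under pics/ and viewed, at most 10 in all, crops included, and the job is handed in when it is done.

Besides the shell and the picture viewer there is one more tool, called after "Request:" by a JSON object that holds its "method" and its "body", one argument or row to a line. jog_arm: Moves the arm, as the interface text tells. Its arguments: {"type":"object","properties":{"commands":{"type":"array","items":{"type":"object","properties":{"dx":{"type":"number"},"dy":{"type":"number"},"dz":{"type":"number"},"roll":{"type":"number"},"fingers":{"type":"number"}}}},"force":{"type":"number"}},"required":["commands"]}

```bash
mkdir -p pics; ls
cat > h.py <<'E'
from bench import monitor, optics, workorder, arm
import numpy as np, cv2
from scipy.spatial.transform import Rotation as R
def rot(q): return R.from_quat([q[1],q[2],q[3],q[0]]).as_matrix()
def ray(cam,row,col,p=None):
    p=p or optics.camera_params(cam); d=np.linalg.solve(np.array(p["K"]),[col*560,row*420,1.])
    return np.array(p["eye"]),rot(p["orientation"])@(d/np.linalg.norm(d))
def atz(o,d,z): return o+d*(z-o[2])/d[2]
def tri(rs):
    A=sum(np.eye(3)-np.outer(d,d) for o,d in rs); b=sum((np.eye(3)-np.outer(d,d))@o for o,d in rs)
    x=np.linalg.solve(A,b); return x,[np.linalg.norm(np.cross(x-o,d)) for o,d in rs]
def save(cam,n):
    im=optics.get_image(cam); cv2.imwrite("pics/%s.png"%n,cv2.cvtColor(im,cv2.COLOR_RGB2BGR)); return im
E
python3 - <<'E'
from h import *
np.set_printoptions(precision=4,suppress=True)
a=save("scene","s0");b=save("top","t0");c=save("wrist","w0")
cv2.imwrite("pics/st.png",cv2.cvtColor(cv2.resize(np.vstack([a,b]),(800,1200)),cv2.COLOR_RGB2BGR)[:, :])
print(arm.tcp_to_grasp, monitor.observe())
for cam in ("scene","top"): print(cam,{k:np.round(v,3).tolist() for k,v in optics.camera_params(cam).items()})
for t in ["manometer","manometer_mid","pad","tester","grip_pin","pivot_axis","ref_gauge","tee_a","hex_holder","tin","screwdriver"]:
    rs={}
    for cam in ("scene","top"):
        r=optics.pinpoint(cam,t)
        for q in r[:3]:
            o,d=ray(cam,*q["point"]); print(t,cam,round(q["conf"],2),np.round(q["point"],3),"z0",atz(o,d,0),"z.103",atz(o,d,.103)[:2])
        if r: rs[cam]=ray(cam,*r[0]["point"])
    if len(rs)==2: print("   TRI",tri(list(rs.values())))
E
```

```text
pics
0.0187 {'clock': 0.15, 'joint_positions': array([-1.3708,  0.1164,  1.4421, -0.    ,  1.584 , -0.0378]), 'qd': array([-0.0004, -0.0012, -0.0031, -0.0001, -0.0007, -0.0001]), 'tau': array([  0.0003, -73.251 , -63.2845,  -0.0001,   0.005 ,  -0.0001]), 'tcp_pos': array([ 0.1589, -0.6559,  0.2308]), 'tcp_rot': array([-0.0004,  0.9929,  0.1186, -0.    ]), 'wrist_force': array([ 0.3701,  0.3882, -0.2358]), 'ft_torque': array([-0.0201, -0.0481, -0.0339]), 'grip_force': 0.0, 'gripper_width': 1.000972829535409}
scene {'K': [[431.316, 0.0, 282.562], [0.0, 431.316, 208.075], [0.0, 0.0, 1.0]], 'eye': [1.629, 0.083, 0.746], 'orientation': [-0.33, 0.567, 0.659, -0.367]}
top {'K': [[466.71, 0.0, 278.828], [0.0, 466.71, 210.389], [0.0, 0.0, 1.0]], 'eye': [0.336, -0.043, 1.301], 'orientation': [-0.055, 0.705, -0.704, 0.069]}
manometer scene 0.58 [0.523 0.449] z0 [ 0.4802 -0.1661  0.    ] z.103 [ 0.6389 -0.1318]
manometer top 0.69 [0.53 0.68] z0 [ 0.5339 -0.3557  0.    ] z.103 [ 0.5183 -0.3309]
manometer top 0.63 [0.567 0.561] z0 [ 0.4883 -0.1661  0.    ] z.103 [ 0.4763 -0.1563]
   TRI (array([ 0
[... 3438 characters left out ...]
 [0.3437 0.303 ]
   TRI (array([ 0.3443,  0.3313, -0.0042]), [np.float64(0.0025045596740054686), np.float64(0.002504559674005334)])
tin scene 0.55 [0.633 0.446] z0 [ 0.7124 -0.1228  0.    ] z.103 [ 0.839  -0.0944]
tin top 0.72 [0.384 0.526] z0 [ 0.7122 -0.1135  0.    ] z.103 [ 0.6824 -0.1079]
   TRI (array([ 0.7129, -0.118 ,  0.0005]), [np.float64(0.004557316363471374), np.float64(0.004557316363471385)])
screwdriver scene 0.55 [0.578 0.28 ] z0 [ 0.6501 -0.4145  0.    ] z.103 [ 0.7853 -0.3458]
screwdriver top 0.69 [0.425 0.708] z0 [ 0.6621 -0.4059  0.    ] z.103 [ 0.6363 -0.3771]
   TRI (array([ 0.661 , -0.4063,  0.0079]), [np.float64(0.0025929980436320763), np.float64(0.002592998043632044)])
```

View pics/s0.png

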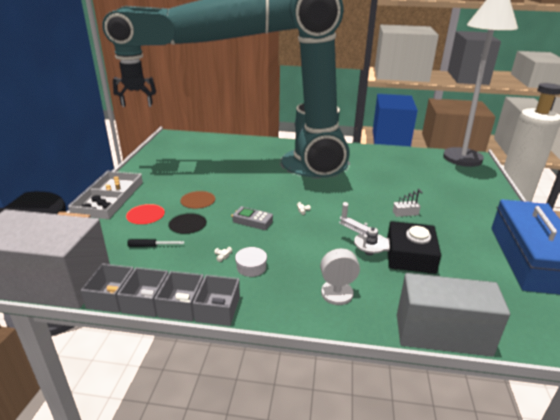

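View pics/t0.png

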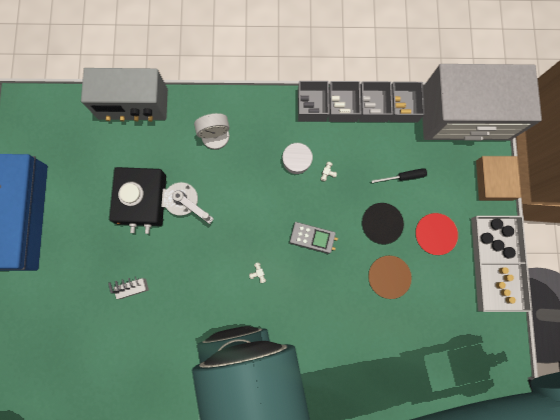

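Scene view: the manometer lies at about (252,217) and the black pad at (187,223), with the red and brown discs beside it. The pin is at (345,212). Top view: the manometer is at (313,238) with its stubs to the right, the black pad at (383,223), and the arm runs from (180,198) to (211,220). Next I refine the yaw and the pad position.

Run:
```python
from h import *
np.set_printoptions(precision=4,suppress=True)
def seg(cam,name,c,r,w,dark=None):
    im=cv2.imread("pics/%s.png"%name); hsv=cv2.cvtColor(im,cv2.COLOR_BGR2HSV)
    m=((hsv[...,1]<110)|(hsv[...,2]<30)).astype(np.uint8)
    n,l,s,ce=cv2.connectedComponentsWithStats(m)
    k=l[r,c]; print(cam,"label",k,s[k],ce[k]); return (l==k).astype(np.uint8),ce[k]
P=optics.camera_params("top")
m,ce=seg("top","t0",313,238,0)
cn=max(cv2.findContours(m,0,1)[0],key=cv2.contourArea); r=cv2.minAreaRect(cn); bx=cv2.boxPoints(r)
print("box",bx)
W=np.array([atz(*ray("top",p[1]/420,p[0]/560,P),.03) for p in bx]); print(W,W.mean(0),np.linalg.norm(np.diff(W,axis=0),axis=1))
rs=[]
for cam,n,c,rr in(("top","t0",383,223),("scene","s0",187,223)):
    m,ce=seg(cam,n,c,rr,0); e=cv2.fitEllipse(max(cv2.findContours(m,0,1)[0],key=cv2.contourArea)); print(e)
    rs.append(ray(cam,e[0][1]/420,e[0][0]/560)); print(atz(*rs[-1],.004))
print(tri(rs))
s=monitor.observe(); print(rot(s["tcp_rot"]))
```

```text
top label 1 [     0      0    560    420 221987] [276.9547 210.142 ]
box [[ -0.   0.]
 [559.   0.]
 [559. 419.]
 [  0. 419.]]
[[ 1.1942  0.7612  0.03  ]
 [ 1.2157 -0.9204  0.03  ]
 [ 0.0157 -0.7925  0.03  ]
 [ 0.0228  0.6403  0.03  ]] [ 0.6121 -0.0779  0.03  ] [1.6818 1.2068 1.4329]
top label 1 [     0      0    560    420 221987] [276.9547 210.142 ]
((278.8257751464844, 210.20091247558594), (497.2182922363281, 645.3580322265625), 90.69214630126953)
[ 0.5674 -0.0673  0.004 ]
scene label 1 [     0      0    560    420 188006] [300.0833 234.74  ]
((297.6743469238281, 229.84645080566406), (459.4595031738281, 616.009033203125), 75.96045684814453)
[ 0.5205 -0.012   0.004 ]
(array([ 0.5606, -0.0378,  0.0305]), [np.float64(0.029089801895194105), np.float64(0.029089801895194063)])
[[ 0.9719  0.2356  0.    ]
 [ 0.2356 -0.9719  0.    ]
 [ 0.     -0.     -1.    ]]
```

```bash
cat >> h.py <<'E'
def blob(im,c,r,w,th=22):
    x0,y0=c-w,r-w; roi=cv2.cvtColor(im[y0:r+w,x0:c+w],cv2.COLOR_RGB2LAB).astype(float)
    bg=np.median(np.vstack([roi[0],roi[-1],roi[:,0],roi[:,-1]]),0)
    m=(np.linalg.norm(roi-bg,axis=2)>th).astype(np.uint8)
    m=cv2.morphologyEx(m,cv2.MORPH_CLOSE,np.ones((5,5))); 
    cs=[k for k in cv2.findContours(m,0,1)[0] if cv2.pointPolygonTest(k,(w,w),False)>=0]
    return (max(cs,key=cv2.contourArea)+[x0,y0]).astype(np.int32)
E
python3 - <<'E'
from h import *
np.set_printoptions(precision=4,suppress=True)
ld=lambda n:cv2.cvtColor(cv2.imread("pics/%s.png"%n),cv2.COLOR_BGR2RGB)
P=optics.camera_params("top"); t=ld("t0"); s=ld("s0")
for th in(18,25):
    cn=blob(t,313,238,32,th); bx=cv2.boxPoints(cv2.minAreaRect(cn))
    W=np.array([atz(*ray("top",p[1]/420,p[0]/560,P),.03) for p in bx]); print("mano",W[:,:2].tolist(),W.mean(0),np.linalg.norm(np.diff(W,axis=0),axis=1))
rs=[]
for cam,im,c,r,w in(("top",t,383,223,25),("scene",s,187,223,20)):
    try:
        e=cv2.fitEllipse(blob(im,c,r,w,12)); print(e); rs.append(ray(cam,(e[0][1]+.5)/420,(e[0][0]+.5)/560)); print(atz(*rs[-1],.004))
    except Exception as x: print(x)
if len(rs)==2: print(tri(rs))
E
```

```text
mano [[0.47050849823681556, -0.08870611471908492], [0.5334085160744292, -0.10579598772111504], [0.4990827229793698, -0.23297310102926758], [0.4366596508257648, -0.21481370609266529]] [ 0.4849 -0.1606  0.03  ] [0.0652 0.1317 0.065 ]
mano [[0.4705084564152283, -0.08870611458200212], [0.5331081543728878, -0.1057143330614278], [0.4989703029553405, -0.23219871697180045], [0.43684262029802207, -0.21413181761402938]] [ 0.4849 -0.1602  0.03  ] [0.0649 0.131  0.0647]
((382.36590576171875, 223.17904663085938), (41.22259521484375, 43.35546875), 121.56004333496094)
[ 0.5297 -0.3608  0.004 ]
((188.25857543945312, 219.29708862304688), (30.015493392944336, 41.68730926513672), 63.00643539428711)
[ 0.5205 -0.3608  0.004 ]
(array([ 0.5286, -0.3585,  0.0096]), [np.float64(0.0009349740948994223), np.float64(0.0009349740948991928)])
```

Request:
{"method": "jog_arm", "body": {
  "commands": [
    {"roll": -0.18},
    {"roll": -0.18},
    {"roll": -0.18},
    {"roll": -0.18},
    {"roll": -0.18},
    {"roll": -0.17},
    {"dx": 30,"dy": 10},
    {"dx": 50,"dy": 17}
  ]
}}

```text
invalid input
```

Request:
{"method": "jog_arm", "body": {
  "commands": [
    {"dx": 50,"dy": 17},
    {"dx": 50,"dy": 17},
    {"dx": 50,"dy": 17},
    {"dx": 50,"dy": 17},
    {"dx": 50,"dy": 17},
    {"dx": 50,"dy": 17},
    {"dx": 50,"dy": 17},
    {"dx": 50,"dy": 17}
  ]
}}

```text
invalid input
```

Request:
{"method": "jog_arm", "body": {
  "commands": [
    {"dx": 40,"dy": 14},
    {"dx": 20,"dy": 8},
    {}
  ]
}}

```text
invalid input
```

Run:
```python
from h import *
np.set_printoptions(precision=4,suppress=True)
s=monitor.observe(); P=optics.camera_params("wrist"); save("wrist","w1"); print(s["tcp_pos"],rot(s["tcp_rot"]),s["joint_positions"],P["eye"],rot(P["orientation"]),P["K"])
for t in("manometer","manometer_mid"):
    for q in optics.pinpoint("wrist",t)[:2]: print(t,q,atz(*ray("wrist",*q["point"],P),.015 if "mid" in t else 0))
```

```text
[ 0.159  -0.656   0.2313] [[ 0.9719  0.2356  0.    ]
 [ 0.2356 -0.9719  0.    ]
 [ 0.     -0.     -1.    ]] [-1.3708  0.116   1.4416  0.      1.584  -0.0378] [ 0.2394 -0.6364  0.3746] [[ 0.2342 -0.92   -0.3142]
 [-0.9722 -0.2216 -0.0758]
 [ 0.0001  0.3232 -0.9463]] [[323.5894   0.     277.8144]
 [  0.     323.5894 212.9835]
 [  0.       0.       1.    ]]
```

View pics/w1.png

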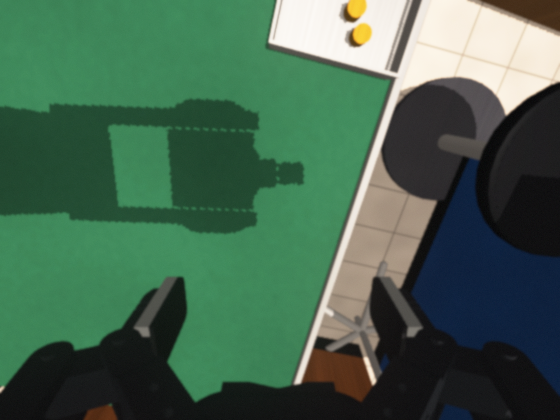

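The arm didn't move, so the wrist view shows only the empty table. Rows probably need every key, so I'll resend with all of them.

Request:
{"method": "jog_arm", "body": {
  "commands": [
    {"dx": 0,"dy": 0,"dz": 0,"roll": -0.18,"fingers": -1},
    {"dx": 0,"dy": 0,"dz": 0,"roll": -0.18,"fingers": -1},
    {"dx": 0,"dy": 0,"dz": 0,"roll": -0.18,"fingers": -1},
    {"dx": 0,"dy": 0,"dz": 0,"roll": -0.18,"fingers": -1},
    {"dx": 0,"dy": 0,"dz": 0,"roll": -0.18,"fingers": -1},
    {"dx": 0,"dy": 0,"dz": 0,"roll": -0.17,"fingers": -1},
    {"dx": 30,"dy": 10,"dz": 0,"roll": 0,"fingers": -1},
    {"dx": 50,"dy": 17,"dz": 0,"roll": 0,"fingers": -1}
  ],
  "force": 20
}}

```text
clock: 2.4
tcp_pos: [0.2057, -0.5855, 0.2308]
tcp_rot: [-0.0, 0.794, 0.608, 0.0]
wrist_force: [0.6, 0.0, 0.7]
gripper_width: 1.002
grip_force: 0.0
```

Request:
{"method": "jog_arm", "body": {
  "commands": [
    {"dx": 50,"dy": 17,"dz": 0,"roll": 0,"fingers": -1},
    {"dx": 50,"dy": 17,"dz": 0,"roll": 0,"fingers": -1},
    {"dx": 50,"dy": 17,"dz": 0,"roll": 0,"fingers": -1},
    {"dx": 50,"dy": 17,"dz": 0,"roll": 0,"fingers": -1},
    {"dx": 50,"dy": 17,"dz": 0,"roll": 0,"fingers": -1},
    {"dx": 50,"dy": 17,"dz": 0,"roll": 0,"fingers": -1},
    {"dx": 50,"dy": 17,"dz": 0,"roll": 0,"fingers": -1},
    {"dx": 40,"dy": 17,"dz": 0,"roll": 0,"fingers": -1}
  ]
}}

```text
clock: 3.4
tcp_pos: [0.4394, -0.2428, 0.2317]
tcp_rot: [0.0, 0.794, 0.609, 0.0]
wrist_force: [0.3, -0.7, 0.0]
gripper_width: 1.0
grip_force: 0.0
```

Request:
{"method": "jog_arm", "body": {
  "commands": [
    {"dx": 30,"dy": 15,"dz": 0,"roll": 0,"fingers": -1},
    {"dx": 0,"dy": 5,"dz": 0,"roll": 0,"fingers": -1},
    {"dx": 0,"dy": 0,"dz": 0,"roll": 0,"fingers": -1}
  ]
}}

```text
clock: 3.78
tcp_pos: [0.4657, -0.221, 0.2312]
tcp_rot: [-0.0, 0.794, 0.608, -0.0]
wrist_force: [-0.6, -0.7, -1.2]
gripper_width: 1.003
grip_force: 0.0
```

Run:
```python
from h import *
np.set_printoptions(precision=4,suppress=True)
s=monitor.observe(); P=optics.camera_params("wrist"); save("wrist","w2"); print(s["tcp_pos"],rot(s["tcp_rot"])[:2,:2],s["joint_positions"],P["eye"])
for t in("manometer","manometer_mid"):
    for q in optics.pinpoint("wrist",t)[:2]: print(t,q,atz(*ray("wrist",*q["point"],P),.015 if "mid" in t else 0))
```

```text
[ 0.4657 -0.221   0.2312] [[ 0.2597  0.9657]
 [ 0.9657 -0.2597]] [-0.4925 -0.236   1.7781 -0.0002  1.5996 -0.2299] [ 0.4867 -0.1405  0.3745]
manometer {'point': [0.284, 0.5075], 'conf': 0.94} [ 0.4889 -0.1597  0.    ]
manometer_mid {'point': [0.2855, 0.5134], 'conf': 0.69} [ 0.4921 -0.1605  0.015 ]
```

View pics/w2.png

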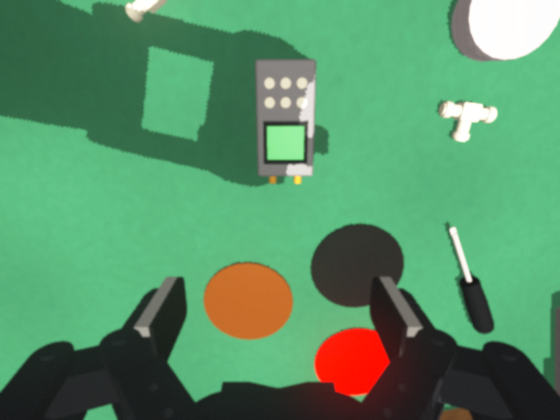

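The wrist view shows the manometer's top face at columns 256–315, rows 60–177, with the stubs at the bottom (272 and 298, 180). The black pad is centred at about (357,264). Next I turn these into world positions.

Run:
```python
from h import *
np.set_printoptions(precision=4,suppress=True)
P=optics.camera_params("wrist"); im=cv2.cvtColor(cv2.imread("pics/w2.png"),cv2.COLOR_BGR2RGB)
f=lambda c,r,z:atz(*ray("wrist",r/420,c/560,P),z)
C=[f(*p,.03) for p in((256,60),(315.5,60),(313.5,176.5),(258,177))]; print(np.array(C),np.mean(C,0),[np.linalg.norm(C[i]-C[i-1]) for i in range(4)])
u=(C[3]+C[2]-C[0]-C[1]); u/=np.linalg.norm(u); print("u",u)
x=np.array([[270,179],[298,179]]); print("stubs",[f(*p,.015) for p in x])
g=im[220:310,305:410].max(2)<75; m=cv2.morphologyEx(g.astype(np.uint8),2,np.ones((9,9)))
k=max(cv2.findContours(m,0,1)[0],key=cv2.contourArea); e=cv2.fitEllipse(cv2.convexHull(k)); print(e, f(e[0][0]+305.5,e[0][1]+220.5,.004))
# tri: mid & pad
def net(cam,t,near):
    Q=optics.pinpoint(cam,t); 
    return [ (round(q["conf"],2),ray(cam,*q["point"])) for q in Q if np.linalg.norm(atz(*ray(cam,*q["point"]),.01)[:2]-near)<.04]
for cam in("top","scene"): optics.get_image(cam)
for t,n in(("manometer_mid",(.49,-.16)),("pad",(.53,-.358))):
    rs=[net(c,t,n) for c in("wrist","top","scene")]; rs=[r[0] for r in rs if r]; print(t,[(a,atz(*r,.01)[:2]) for a,r in rs],tri([r for a,r in rs]))
# pin and pivot with current views
for t,n in(("grip_pin",None),("pivot_axis",None),("tester",None)):
    rs=[ray(c,*optics.pinpoint(c,t)[0]["point"]) for c in("top","scene")]; print(t,tri(rs))
```

```text
[[ 0.4762 -0.098   0.03  ]
 [ 0.5318 -0.1132  0.03  ]
 [ 0.5038 -0.2246  0.03  ]
 [ 0.4456 -0.2093  0.03  ]] [ 0.4893 -0.1613  0.03  ] [np.float64(0.11540157076607338), np.float64(0.05764317034811211), np.float64(0.11487830985250166), np.float64(0.06015687706206111)]
u [-0.2548 -0.967   0.    ]
stubs [array([ 0.4563, -0.2181,  0.015 ]), array([ 0.4869, -0.2264,  0.015 ])]
((54.68353271484375, 48.44567108154297), (86.2261962890625, 96.3246841430664), 112.15289306640625) [ 0.5355 -0.3646  0.004 ]
manometer_mid [(0.69, array([ 0.492, -0.161])), (0.61, array([ 0.4797, -0.1511]))] (array([ 0.4909, -0.1548,  0.0169]), [np.float64(0.0058948305414862285), np.float64(0.005894830541486273)])
pad [(0.86, array([ 0.5282, -0.353 ])), (0.72, array([ 0.5581, -0.3538]))] (array([ 0.5304, -0.3647, -0.0092]), [np.float64(0.0004646189374779907), np.float64(0.00046461893747813416)])
grip_pin (array([0.5401, 0.13  , 0.0893]), [np.float64(0.004272056746278501), np.float64(0.004272056746278475)])
pivot_axis (array([0.5908, 0.2073, 0.1017]), [np.float64(0.00021167242119157125), np.float64(0.00021167242119153812)])
tester (array([ 0.5954,  0.3245, -0.0009]), [np.float64(0.0004298746269858248), np.float64(0.00042987462698569715)])
```

Request:
{"method": "jog_arm", "body": {
  "commands": [
    {"dx": 20,"dy": 8,"dz": 0,"roll": 0,"fingers": -1},
    {"dx": 0,"dy": 0,"dz": 40,"roll": 0,"fingers": -1},
    {"dx": 0,"dy": 0,"dz": 50,"roll": 0,"fingers": -1},
    {"dx": 0,"dy": 0,"dz": 50,"roll": 0,"fingers": -1},
    {"dx": 0,"dy": 0,"dz": 40,"roll": 0,"fingers": -1},
    {"dx": 0,"dy": 0,"dz": 25,"roll": 0,"fingers": -1},
    {"dx": 0,"dy": 0,"dz": 15,"roll": 0,"fingers": -1},
    {"dx": 0,"dy": 0,"dz": 0,"roll": 0,"fingers": -1}
  ]
}}

```text
clock: 5.62
tcp_pos: [0.4784, -0.2034, 0.0108]
tcp_rot: [-0.001, 0.794, 0.608, -0.0]
wrist_force: [0.9, -0.7, 0.3]
gripper_width: 1.002
grip_force: 0.0
```

Request:
{"method": "jog_arm", "body": {
  "commands": [
    {"dx": 0,"dy": 0,"dz": 7,"roll": 0,"fingers": -1},
    {"dx": 0,"dy": 0,"dz": 7,"roll": 0,"fingers": -1},
    {"dx": 0,"dy": 0,"dz": 0,"roll": 0,"fingers": 1},
    {"dx": 0,"dy": 0,"dz": 0,"roll": 0,"fingers": 1},
    {"dx": 0,"dy": 0,"dz": 0,"roll": 0,"fingers": 1},
    {"dx": 0,"dy": 0,"dz": 0,"roll": 0,"fingers": 1}
  ],
  "force": 20
}}

```text
clock: 6.38
tcp_pos: [0.4787, -0.2036, -0.0025]
tcp_rot: [0.0, 0.794, 0.608, 0.0]
wrist_force: [-0.1, -0.1, 1.3]
gripper_width: 0.699
grip_force: 22.8
```

Request:
{"method": "jog_arm", "body": {
  "commands": [
    {"dx": 0,"dy": 0,"dz": -15,"roll": 0,"fingers": 1},
    {"dx": 0,"dy": 0,"dz": -25,"roll": 0,"fingers": 1},
    {"dx": 0,"dy": 0,"dz": -30,"roll": 0,"fingers": 1},
    {"dx": 0,"dy": 0,"dz": -30,"roll": 0,"fingers": 1},
    {"dx": 0,"dy": 0,"dz": -30,"roll": 0,"fingers": 1},
    {"dx": 0,"dy": 0,"dz": -15,"roll": 0,"fingers": 1},
    {"dx": 0,"dy": 0,"dz": 0,"roll": 0,"fingers": 1}
  ]
}}

```text
clock: 7.25
tcp_pos: [0.4789, -0.2037, 0.1432]
tcp_rot: [0.001, 0.794, 0.608, 0.0]
wrist_force: [0.8, -0.6, -2.7]
gripper_width: 0.698
grip_force: 22.9
```

Run:
```python
from h import *
a=save("scene","s3");b=save("wrist","w3")
v=np.hstack([cv2.resize(a[100:300,100:340],(400,333),interpolation=2),cv2.resize(b,(400,333))])
cv2.imwrite("pics/c3.png",cv2.cvtColor(v,cv2.COLOR_RGB2BGR))
```

```text
(no output)
```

View pics/c3.png

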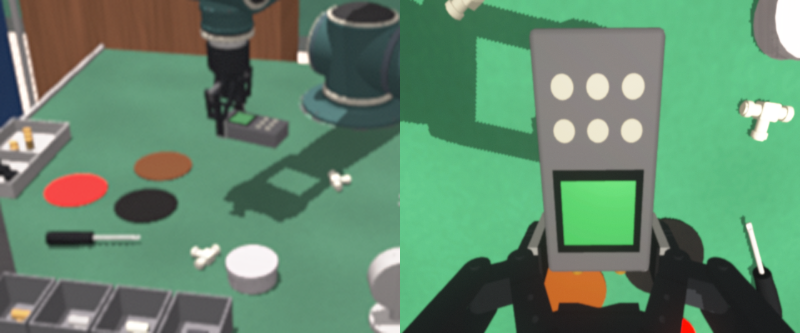

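The manometer is held nearly level, with no swing. I'll carry it to the pad, put its bottom edge down there and turn it up along an arc about that edge.

Request:
{"method": "jog_arm", "body": {
  "commands": [
    {"dx": -25,"dy": 9,"dz": 0,"roll": 0,"fingers": 1},
    {"dx": -45,"dy": 16,"dz": 0,"roll": 0,"fingers": 1},
    {"dx": -50,"dy": 18,"dz": 0,"roll": 0,"fingers": 1},
    {"dx": -50,"dy": 18,"dz": 0,"roll": 0,"fingers": 1},
    {"dx": -50,"dy": 18,"dz": 0,"roll": 0,"fingers": 1},
    {"dx": -34,"dy": 12,"dz": 30,"roll": 0,"fingers": 1},
    {"dx": 0,"dy": 0,"dz": 40,"roll": 0,"fingers": 1},
    {"dx": 0,"dy": 0,"dz": 20,"roll": 0,"fingers": 1}
  ]
}}

```text
clock: 8.35
tcp_pos: [0.4992, -0.4716, 0.0481]
tcp_rot: [-0.003, 0.794, 0.608, -0.0]
wrist_force: [0.2, -0.2, -1.9]
gripper_width: 0.699
grip_force: 22.9
```

Run:
```python
from h import *
np.set_printoptions(precision=4,suppress=True)
s=monitor.observe(); print(s["tcp_pos"]); C=np.array([.531,-.360]); t=rot(s["tcp_rot"])[:2,0]; y=rot(s["tcp_rot"])[:2,1]
d=C-117e-3*t-s["tcp_pos"][:2]; print("corr",d@t,d@y)
L,h=102,16; f=np.radians(np.arange(0,91,6)); p=np.c_[-L*np.cos(f)+h*np.sin(f),L*np.sin(f)+h*np.cos(f)-h]; print(np.diff(p,axis=0).round(1))
b=save("wrist","w4")
```

```text
[ 0.4992 -0.4716  0.0481]
corr -0.0009557648929149669 0.0016438680874315704
[[ 2.2 10.6]
 [ 3.3 10.3]
 [ 4.4  9.9]
 [ 5.4  9.4]
 [ 6.3  8.8]
 [ 7.2  8. ]
 [ 8.   7.2]
 [ 8.7  6.4]
 [ 9.4  5.4]
 [ 9.9  4.4]
 [10.3  3.4]
 [10.6  2.3]
 [10.7  1.1]
 [10.8  0. ]
 [10.7 -1.1]]
```

View pics/w4.png

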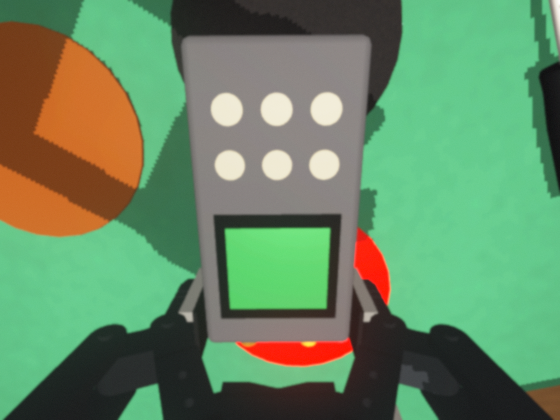

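The wrist view shows the manometer's bottom end at (277,38) over the black pad, laterally close to its middle. I'll lower it now.

Request:
{"method": "jog_arm", "body": {
  "commands": [
    {"dx": -1,"dy": 2,"dz": 20,"roll": 0,"fingers": 1},
    {"dx": 0,"dy": 0,"dz": 14,"roll": 0,"fingers": 1},
    {"dx": 0,"dy": 0,"dz": 5,"roll": 0,"fingers": 1},
    {"dx": 0,"dy": 0,"dz": 0,"roll": 0,"fingers": 1}
  ]
}}

```text
clock: 8.9
tcp_pos: [0.5022, -0.4739, 0.0135]
tcp_rot: [0.0, 0.794, 0.608, 0.0]
wrist_force: [0.5, -0.1, -2.0]
gripper_width: 0.697
grip_force: 22.9
```

Request:
{"method": "jog_arm", "body": {
  "commands": [
    {"dx": 0,"dy": 0,"dz": 5,"roll": 0,"fingers": 1},
    {"dx": 0,"dy": 0,"dz": 3,"roll": 0,"fingers": 1},
    {"dx": 0,"dy": 0,"dz": 0,"roll": 0,"fingers": 1}
  ]
}}

```text
clock: 9.28
tcp_pos: [0.502, -0.4739, 0.0051]
tcp_rot: [-0.0, 0.794, 0.608, -0.0]
wrist_force: [0.2, 0.9, -1.4]
gripper_width: 0.699
grip_force: 22.9
```

Request:
{"method": "jog_arm", "body": {
  "commands": [
    {"dx": 0,"dy": 0,"dz": 3,"roll": 0,"fingers": 1},
    {"dx": 2,"dy": 0,"dz": -10,"roll": 0,"fingers": 1},
    {"dx": 3,"dy": 0,"dz": -10,"roll": 0,"fingers": 1},
    {"dx": 4.5,"dy": 0,"dz": -9.5,"roll": 0,"fingers": 1},
    {"dx": 0,"dy": 0,"dz": 0,"roll": 0,"fingers": 1}
  ]
}}

```text
clock: 9.9
tcp_pos: [0.5052, -0.4648, 0.0333]
tcp_rot: [0.001, 0.794, 0.608, 0.0]
wrist_force: [0.2, -0.4, -2.0]
gripper_width: 0.702
grip_force: 23.0
```

Run:
```python
from h import *
a=save("scene","s5");b=save("wrist","w5")
v=np.hstack([cv2.resize(a[130:270,110:278],(400,333),interpolation=2),cv2.resize(b,(400,333))])
cv2.imwrite("pics/c5.png",cv2.cvtColor(v,cv2.COLOR_RGB2BGR))
```

```text
(no output)
```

View pics/c5.png

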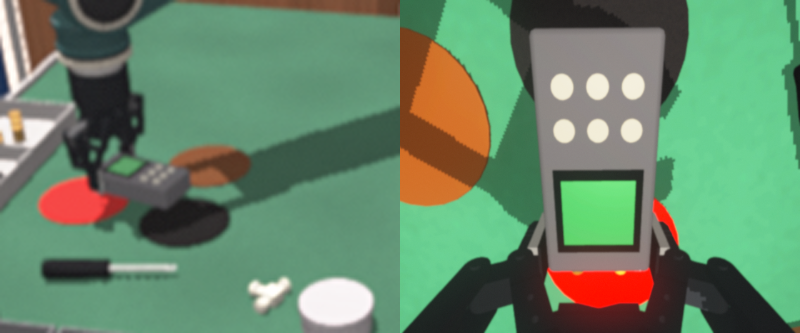

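The manometer hasn't turned: the pads' torsional grip holds it against gravity. I'll ease the finger closure carefully, just above the pad, so it can swing down about the pads.

Request:
{"method": "jog_arm", "body": {
  "commands": [
    {"dx": 0,"dy": 0,"dz": 0,"roll": 0,"fingers": -0.3},
    {"dx": 0,"dy": 0,"dz": 0,"roll": 0,"fingers": -0.34}
  ]
}}

```text
clock: 10.25
tcp_pos: [0.5045, -0.4647, 0.0314]
tcp_rot: [-0.0, 0.794, 0.608, -0.0]
wrist_force: [0.3, -1.3, -1.8]
gripper_width: 0.702
grip_force: 23.0
```

Request:
{"method": "jog_arm", "body": {
  "commands": [
    {"dx": 0,"dy": 0,"dz": 0,"roll": 0,"fingers": -0.37}
  ]
}}

```text
clock: 10.38
tcp_pos: [0.5045, -0.4648, 0.0316]
tcp_rot: [-0.0, 0.794, 0.608, -0.0]
wrist_force: [-0.3, -1.0, -1.8]
gripper_width: 0.696
grip_force: 23.0
```

Request:
{"method": "jog_arm", "body": {
  "commands": [
    {"dx": 0,"dy": 0,"dz": 0,"roll": 0,"fingers": -0.38}
  ]
}}

```text
clock: 10.5
tcp_pos: [0.5046, -0.4648, 0.0317]
tcp_rot: [-0.0, 0.794, 0.608, -0.0]
wrist_force: [-0.1, -0.2, -2.2]
gripper_width: 0.703
grip_force: 23.0
```

Request:
{"method": "jog_arm", "body": {
  "commands": [
    {"dx": 0,"dy": 0,"dz": 0,"roll": 0,"fingers": -0.39}
  ]
}}

```text
clock: 10.62
tcp_pos: [0.5046, -0.4648, 0.0318]
tcp_rot: [-0.0, 0.794, 0.608, 0.0]
wrist_force: [0.2, 0.3, -3.2]
gripper_width: 0.695
grip_force: 23.0
```

Request:
{"method": "jog_arm", "body": {
  "commands": [
    {"dx": 0,"dy": 0,"dz": 0,"roll": 0,"fingers": -0.394}
  ]
}}

```text
clock: 10.75
tcp_pos: [0.5046, -0.4648, 0.0318]
tcp_rot: [0.0, 0.794, 0.608, -0.0]
wrist_force: [0.3, -0.5, -2.8]
gripper_width: 0.7
grip_force: 23.0
```

Request:
{"method": "jog_arm", "body": {
  "commands": [
    {"dx": 0,"dy": 0,"dz": 0,"roll": 0,"fingers": -0.397}
  ]
}}

```text
clock: 10.88
tcp_pos: [0.5046, -0.4648, 0.0318]
tcp_rot: [-0.0, 0.794, 0.608, 0.0]
wrist_force: [-0.8, 0.0, -2.6]
gripper_width: 0.696
grip_force: 20.8
```

Request:
{"method": "jog_arm", "body": {
  "commands": [
    {"dx": 0,"dy": 0,"dz": 0,"roll": 0,"fingers": -0.4}
  ]
}}

```text
clock: 11.0
tcp_pos: [0.5046, -0.4648, 0.0318]
tcp_rot: [-0.0, 0.794, 0.608, 0.0]
wrist_force: [-0.1, -0.5, -2.4]
gripper_width: 0.702
grip_force: 14.0
```

Request:
{"method": "jog_arm", "body": {
  "commands": [
    {"dx": 0,"dy": 0,"dz": 0,"roll": 0,"fingers": -0.4015},
    {"dx": 0,"dy": 0,"dz": 0,"roll": 0,"fingers": -0.4015}
  ]
}}

```text
clock: 11.25
tcp_pos: [0.5046, -0.4648, 0.0318]
tcp_rot: [-0.0, 0.794, 0.608, -0.0]
wrist_force: [-0.0, -0.3, -2.8]
gripper_width: 0.699
grip_force: 10.8
```

Request:
{"method": "jog_arm", "body": {
  "commands": [
    {"dx": 0,"dy": 0,"dz": 0,"roll": 0,"fingers": -0.4025},
    {"dx": 0,"dy": 0,"dz": 0,"roll": 0,"fingers": -0.4025}
  ]
}}

```text
clock: 11.5
tcp_pos: [0.5046, -0.4648, 0.0318]
tcp_rot: [0.0, 0.794, 0.608, 0.0]
wrist_force: [1.0, -0.1, -2.1]
gripper_width: 0.701
grip_force: 8.8
```

```bash
cat >> h.py <<'E'
def tilt():
    # visible length of manometer in wrist image: row of its far (upper) edge at the middle
    im=optics.get_image("wrist"); hsv=cv2.cvtColor(im,cv2.COLOR_RGB2HSV)
    m=((hsv[...,1]<45)&(hsv[...,2]>70)&(hsv[...,2]<200)).astype(np.uint8)
    r=np.where(m[:300,230:330].sum(1)>25)[0]; return (r.min() if len(r) else None, int(m[:300,150:400].sum()))
E
python3 - <<'E'
from h import *
im=cv2.cvtColor(cv2.imread("pics/w5.png"),cv2.COLOR_BGR2RGB)
g=optics.get_image; print("now",tilt())
optics.get_image=lambda n:im
print("w5",tilt())
E
```

```text
now (np.int64(35), 30770)
w5 (np.int64(35), 30755)
```

Request:
{"method": "jog_arm", "body": {
  "commands": [
    {"dx": 0,"dy": 0,"dz": 0,"roll": 0,"fingers": -0.4033},
    {"dx": 0,"dy": 0,"dz": 0,"roll": 0,"fingers": -0.4033}
  ]
}}

```text
clock: 11.8
tcp_pos: [0.5046, -0.4648, 0.0319]
tcp_rot: [0.0, 0.794, 0.608, 0.0]
wrist_force: [-0.1, 1.3, -1.8]
gripper_width: 0.703
grip_force: 4.3
```

```bash
python3 -c "
from h import *
print(tilt())"
```

```text
(np.int64(56), 22009)
```

Request:
{"method": "jog_arm", "body": {
  "commands": [
    {"dx": 0,"dy": 0,"dz": 0,"roll": 0,"fingers": -0.404},
    {"dx": 0,"dy": 0,"dz": 0,"roll": 0,"fingers": -0.404}
  ]
}}

```text
clock: 12.1
tcp_pos: [0.5046, -0.4648, 0.0318]
tcp_rot: [0.0, 0.794, 0.608, 0.0]
wrist_force: [-0.0, 0.6, -1.2]
gripper_width: 0.703
grip_force: 2.7
```

```bash
python3 -c "
from h import *
print(tilt())"
```

```text
(np.int64(56), 22001)
```

Request:
{"method": "jog_arm", "body": {
  "commands": [
    {"dx": 0,"dy": 0,"dz": 0,"roll": 0,"fingers": -0.4033},
    {"dx": 2.5,"dy": 0,"dz": -4.8,"roll": 0,"fingers": -0.4033},
    {"dx": 2.5,"dy": 0,"dz": -4.7,"roll": 0,"fingers": -0.4033},
    {"dx": 3,"dy": 0,"dz": -4.5,"roll": 0,"fingers": -0.4033},
    {"dx": 3,"dy": 0,"dz": -4.5,"roll": 0,"fingers": -0.4033},
    {"dx": 3.4,"dy": 0,"dz": -4.2,"roll": 0,"fingers": -0.4033},
    {"dx": 3.4,"dy": 0,"dz": -4.2,"roll": 0,"fingers": -0.4033}
  ]
}}

```text
clock: 13.02
tcp_pos: [0.5093, -0.4473, 0.059]
tcp_rot: [0.0, 0.794, 0.608, 0.0]
wrist_force: [0.2, 0.5, -2.0]
gripper_width: 0.703
grip_force: 2.6
```

Run:
```python
from h import *
print(tilt())
a=save("scene","s6");b=save("wrist","w6")
v=np.hstack([cv2.resize(a[130:270,110:278],(400,333),interpolation=2),cv2.resize(b,(400,333))])
cv2.imwrite("pics/c6.png",cv2.cvtColor(v,cv2.COLOR_RGB2BGR))
```

```text
(np.int64(88), 15823)
```

View pics/c6.png

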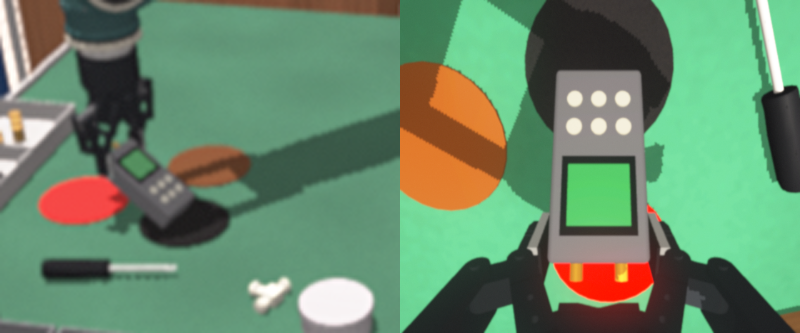

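The manometer is now at about 36°, with its bottom edge on the black pad at (598,70) in the right-hand view. I'll continue the arc.

Request:
{"method": "jog_arm", "body": {
  "commands": [
    {"dx": 4,"dy": 0,"dz": -3.7,"roll": 0,"fingers": -0.4031},
    {"dx": 4,"dy": 0,"dz": -3.5,"roll": 0,"fingers": -0.4031},
    {"dx": 4.3,"dy": 0,"dz": -3.3,"roll": 0,"fingers": -0.4031},
    {"dx": 4.4,"dy": 0,"dz": -3.1,"roll": 0,"fingers": -0.4031},
    {"dx": 4.6,"dy": 0,"dz": -2.8,"roll": 0,"fingers": -0.4031},
    {"dx": 4.8,"dy": 0,"dz": -2.6,"roll": 0,"fingers": -0.4031},
    {"dx": 0,"dy": 0,"dz": 0,"roll": 0,"fingers": -0.4031}
  ]
}}

```text
clock: 14.05
tcp_pos: [0.5162, -0.4221, 0.078]
tcp_rot: [0.0, 0.794, 0.608, 0.0]
wrist_force: [-0.5, -0.9, 1.8]
gripper_width: 0.701
grip_force: 3.0
```

Run:
```python
from h import *
print(tilt()); print(optics.pinpoint("wrist","manometer_mid")[:1])
optics.get_image("scene")
for c in("scene","wrist"):
    print(c,[ (round(q["conf"],2),np.round(q["point"],3)) for q in optics.pinpoint(c,"manometer_mid")[:2]])
```

```text
(np.int64(125), 12229)
[{'point': [0.5252, 0.5007], 'conf': 0.71}]
scene [(0.95, array([0.495, 0.319]))]
wrist [(0.71, array([0.525, 0.501]))]
```

Request:
{"method": "jog_arm", "body": {
  "commands": [
    {"dx": 4.9,"dy": 0,"dz": -2.4,"roll": 0,"fingers": -0.4031},
    {"dx": 5,"dy": 0,"dz": -2.1,"roll": 0,"fingers": -0.4031},
    {"dx": 5.1,"dy": 0,"dz": -1.8,"roll": 0,"fingers": -0.4031},
    {"dx": 5.2,"dy": 0,"dz": -1.6,"roll": 0,"fingers": -0.4031},
    {"dx": 5.3,"dy": 0,"dz": -1.2,"roll": 0,"fingers": -0.4031},
    {"dx": 5.3,"dy": 0,"dz": -1,"roll": 0,"fingers": -0.4031},
    {"dx": 5.3,"dy": 0,"dz": -0.6,"roll": 0,"fingers": -0.4031},
    {"dx": 5.3,"dy": 0,"dz": -0.4,"roll": 0,"fingers": -0.4031}
  ]
}}

```text
clock: 15.3
tcp_pos: [0.5269, -0.3821, 0.0889]
tcp_rot: [0.0, 0.794, 0.608, 0.0]
wrist_force: [-0.1, -1.0, 1.4]
gripper_width: 0.7
grip_force: 3.2
```

Run:
```python
from h import *
print(tilt())
a=save("scene","s7");b=save("wrist","w7")
v=np.hstack([cv2.resize(a[130:270,110:278],(400,333),interpolation=2),cv2.resize(b,(400,333))])
cv2.imwrite("pics/c7.png",cv2.cvtColor(v,cv2.COLOR_RGB2BGR))
```

```text
(np.int64(177), 8508)
```

View pics/c7.png

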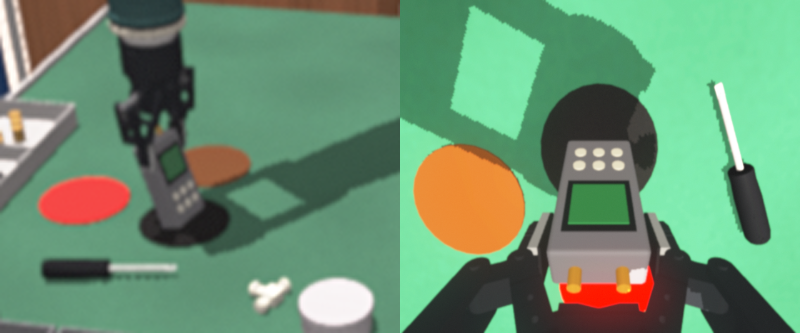

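About 75° now, still on the black pad. I'll make the last stretch and press lightly so the base seats flat.

Request:
{"method": "jog_arm", "body": {
  "commands": [
    {"dx": 5.3,"dy": 0,"dz": 0,"roll": 0,"fingers": -0.4031},
    {"dx": 5.3,"dy": 0,"dz": 0,"roll": 0,"fingers": -0.4031},
    {"dx": 5.3,"dy": 0,"dz": 0.4,"roll": 0,"fingers": -0.4031},
    {"dx": 5,"dy": 0,"dz": 0.8,"roll": 0,"fingers": -0.4031},
    {"dx": 2,"dy": 0,"dz": 1,"roll": 0,"fingers": -0.4031},
    {"dx": 0,"dy": 0,"dz": 1,"roll": 0,"fingers": -0.4031},
    {"dx": 0,"dy": 0,"dz": 0,"roll": 0,"fingers": -0.4031}
  ]
}}

```text
clock: 16.32
tcp_pos: [0.5329, -0.3602, 0.0859]
tcp_rot: [0.0, 0.794, 0.608, 0.0]
wrist_force: [0.4, 1.2, 5.2]
gripper_width: 0.706
grip_force: 4.0
```

Run:
```python
from h import *
print(tilt())
a=save("scene","s8");b=save("wrist","w8")
v=np.hstack([cv2.resize(a[130:270,110:278],(400,333),interpolation=2),cv2.resize(b,(400,333))])
cv2.imwrite("pics/c8.png",cv2.cvtColor(v,cv2.COLOR_RGB2BGR))
```

```text
(np.int64(205), 7028)
```

View pics/c8.png

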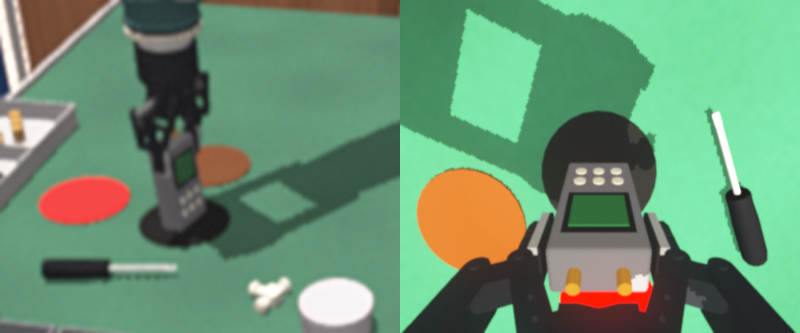

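Run:
```python
from h import *
s=monitor.observe();P=optics.camera_params("wrist");T=rot(s["tcp_rot"]);t=T[:2,0]
im=cv2.cvtColor(cv2.imread("pics/w8.png"),cv2.COLOR_BGR2GRAY)
print("rows",im[195:215:2,285].tolist(),im[295:355:3,285].tolist(), im[295:355:3,240].tolist())
f=lambda r,z:((atz(*ray("wrist",r/420,.5,P),z)[:2]-s["tcp_pos"][:2])@t).round(4)
print("bottom",f(205,.004)); print("top",[(r,f(r,.120)) for r in range(300,330,4)], "rear",[(r,f(r,.12)) for r in range(350,385,6)])
C=np.array([.531,-.36]); print((C-s["tcp_pos"][:2])@t)
```

```text
rows [43, 43, 46, 43, 45, 75, 108, 109, 115, 149] [111, 111, 112, 113, 112, 114, 133, 150, 156, 158, 158, 159, 159, 159, 160, 159, 159, 160, 159, 160] [111, 112, 113, 113, 113, 115, 133, 150, 156, 156, 157, 157, 157, 158, 151, 138, 139, 140, 140, 140]
bottom 0.0123
top [(300, np.float64(0.0097)), (304, np.float64(0.0079)), (308, np.float64(0.006)), (312, np.float64(0.0042)), (316, np.float64(0.0023)), (320, np.float64(0.0004)), (324, np.float64(-0.0016)), (328, np.float64(-0.0035))] rear [(350, np.float64(-0.0145)), (356, np.float64(-0.0177)), (362, np.float64(-0.0208)), (368, np.float64(-0.024)), (374, np.float64(-0.0273)), (380, np.float64(-0.0306))]
-0.00030605870583173605
```

Lean measured at about 4.6° short of vertical, so I need roughly 7 mm more.

Request:
{"method": "jog_arm", "body": {
  "commands": [
    {"dx": 3.5,"dy": 0,"dz": 0,"roll": 0,"fingers": -0.4031},
    {"dx": 3.5,"dy": 0,"dz": 0.3,"roll": 0,"fingers": -0.4031},
    {"dx": 0,"dy": 0,"dz": 0,"roll": 0,"fingers": -0.4031}
  ]
}}

```text
clock: 16.85
tcp_pos: [0.5345, -0.3531, 0.0849]
tcp_rot: [-0.0, 0.794, 0.608, -0.0]
wrist_force: [0.0, 0.6, -2.2]
gripper_width: 0.706
grip_force: 3.5
```

```bash
cat > lean.py <<'E'
from h import *
s=monitor.observe();P=optics.camera_params("wrist");T=rot(s["tcp_rot"]);t=T[:2,0]
im=cv2.cvtColor(save("wrist","w%d"%(s["clock"]*100)),cv2.COLOR_RGB2GRAY).astype(float)
col=im[:,278:292].mean(1); 
b=195+np.argmax(np.diff(col[195:225])); tp=295+np.argmax(np.diff(col[295:345]))
f=lambda r,z:((atz(*ray("wrist",r/420,.5,P),z)[:2]-s["tcp_pos"][:2])@t).round(4)
B,Tp=f(b+1,.004),f(tp+1,.12); print(b,tp,"bottom",B,"top",Tp,"lean",(B-Tp)/.116,s["tcp_pos"],s["wrist_force"])
print(col[195:260:3].round().tolist())
E
python3 lean.py
```

```text
213 311 bottom 0.0058 top 0.0049 lean 0.00775862068965517 [ 0.53451061 -0.35309969  0.08493808] [ 0.01860048  0.56782908 -2.21412907]
[43.0, 43.0, 43.0, 43.0, 43.0, 44.0, 57.0, 104.0, 122.0, 156.0, 169.0, 115.0, 150.0, 166.0, 167.0, 107.0, 105.0, 84.0, 53.0, 80.0, 80.0, 80.0]
```

Upright to within 0.5°. I'll seat it and release slowly.

Request:
{"method": "jog_arm", "body": {
  "commands": [
    {"dx": 0,"dy": 0,"dz": 1,"roll": 0,"fingers": -0.4031},
    {"dx": 0,"dy": 0,"dz": 0.5,"roll": 0,"fingers": -0.4031}
  ]
}}

```text
clock: 17.15
tcp_pos: [0.5346, -0.3536, 0.0844]
tcp_rot: [0.0, 0.794, 0.608, 0.0]
wrist_force: [-2.6, 2.0, 7.7]
gripper_width: 0.699
grip_force: 4.7
```

```bash
python3 lean.py
```

```text
213 311 bottom 0.0059 top 0.0052 lean 0.0060344827586206904 [ 0.53459827 -0.35362655  0.08442058] [-2.63522198  1.96381887  7.73318478]
[43.0, 43.0, 43.0, 43.0, 44.0, 44.0, 61.0, 104.0, 122.0, 156.0, 168.0, 114.0, 150.0, 167.0, 166.0, 107.0, 105.0, 85.0, 52.0, 80.0, 81.0, 80.0]
```

Request:
{"method": "jog_arm", "body": {
  "commands": [
    {"dx": 0,"dy": 0,"dz": -1,"roll": 0,"fingers": -0.404},
    {"dx": 0,"dy": 0,"dz": 0,"roll": 0,"fingers": -0.406},
    {"dx": 0,"dy": 0,"dz": 0,"roll": 0,"fingers": -0.42},
    {"dx": 0,"dy": 0,"dz": 0,"roll": 0,"fingers": -0.5},
    {"dx": 0,"dy": 0,"dz": 0,"roll": 0,"fingers": -0.7},
    {"dx": 0,"dy": 0,"dz": 0,"roll": 0,"fingers": -1},
    {"dx": 0,"dy": 0,"dz": 0,"roll": 0,"fingers": -1},
    {"dx": 0,"dy": 0,"dz": 0,"roll": 0,"fingers": -1}
  ]
}}

```text
clock: 18.2
tcp_pos: [0.5346, -0.3535, 0.0848]
tcp_rot: [0.0, 0.794, 0.608, 0.0]
wrist_force: [-1.2, 0.9, -0.5]
gripper_width: 1.0
grip_force: 0.0
```

```bash
python3 lean.py
```

```text
213 304 bottom 0.0058 top 0.0082 lean -0.0206896551724138 [ 0.53456377 -0.3535318   0.08483238] [-1.21865645  0.86398121 -0.54408541]
[42.0, 42.0, 42.0, 42.0, 42.0, 43.0, 70.0, 102.0, 137.0, 160.0, 144.0, 126.0, 158.0, 172.0, 116.0, 102.0, 94.0, 50.0, 78.0, 79.0, 79.0, 79.0]
```

Request:
{"method": "jog_arm", "body": {
  "commands": [
    {"dx": 0,"dy": 0,"dz": -5,"roll": 0,"fingers": -1},
    {"dx": 0,"dy": 0,"dz": -20,"roll": 0,"fingers": -1},
    {"dx": 0,"dy": 0,"dz": -40,"roll": 0,"fingers": -1},
    {"dx": 0,"dy": 0,"dz": -50,"roll": 0,"fingers": -1},
    {"dx": 0,"dy": 0,"dz": -15,"roll": 0,"fingers": -1},
    {"dx": 0,"dy": 0,"dz": 0,"roll": 0,"fingers": -1}
  ]
}}

```text
clock: 19.0
tcp_pos: [0.5348, -0.3537, 0.2166]
tcp_rot: [0.001, 0.794, 0.608, 0.0]
wrist_force: [0.6, -0.6, -0.5]
gripper_width: 1.0
grip_force: 0.0
```

Run:
```python
from h import *
np.set_printoptions(precision=4,suppress=True)
s=monitor.observe();print(s["tcp_pos"])
for c in("scene","top","wrist"): save(c,"f_"+c)
for t in("manometer_mid","pad"): 
    rs=[]
    for c in("scene","top","wrist"):
        for q in optics.pinpoint(c,t)[:2]: print(t,c,round(q["conf"],2),q["point"],atz(*ray(c,*q["point"]),.062 if "m" in t else 0)[:2])
for t in("grip_pin","pivot_axis","tester"):
    rs=[ray(c,*optics.pinpoint(c,t)[0]["point"]) for c in("top","scene")]; print(t,tri(rs))
a=cv2.imread("pics/f_scene.png"); b=cv2.imread("pics/f_wrist.png")
cv2.imwrite("pics/c9.png",np.hstack([cv2.resize(a[130:270,110:278],(400,333),interpolation=2),cv2.resize(b,(400,333))]))
```

```text
[ 0.5348 -0.3537  0.2166]
manometer_mid scene 0.7 [0.4976, 0.3348] [ 0.5488 -0.3497]
manometer_mid wrist 0.93 [0.4788, 0.5018] [ 0.5349 -0.3593]
pad scene 0.87 [0.5367, 0.3359] [ 0.5464 -0.3546]
pad scene 0.61 [0.5152, 0.255] [ 0.5193 -0.5152]
pad top 0.87 [0.5638, 0.7788] [ 0.4933 -0.5113]
pad top 0.74 [0.536, 0.6775] [ 0.5261 -0.3518]
pad wrist 0.96 [0.7181, 0.5141] [ 0.5045 -0.5108]
pad wrist 0.85 [0.4386, 0.4966] [ 0.5328 -0.3578]
grip_pin (array([0.5357, 0.1284, 0.1027]), [np.float64(0.0003959708258699225), np.float64(0.000395970825869932)])
pivot_axis (array([ 0.6644, -0.0454,  0.2256]), [np.float64(0.24232958072965038), np.float64(0.24232958072965038)])
tester (array([ 0.6007,  0.3186, -0.0054]), [np.float64(0.008455068905377153), np.float64(0.008455068905377106)])
```

View pics/c9.png

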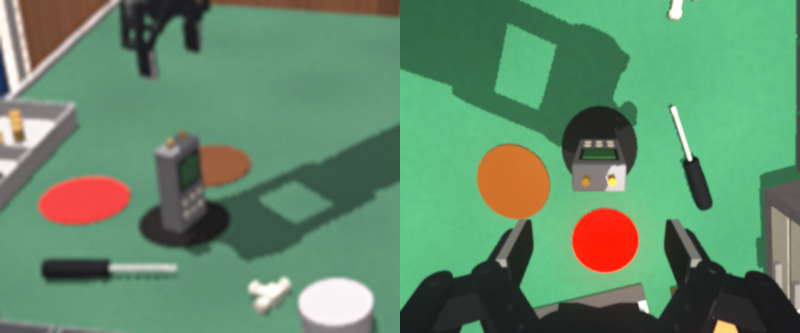

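The manometer stands free on the black pad: in the right-hand view it is at (598,165), with the pad at (599,145). Next is the pin. The triangulated position (0.536, 0.128, 0.103) agrees with the text's geometry.

Request:
{"method": "jog_arm", "body": {
  "commands": [
    {"dx": 25,"dy": -7,"dz": 0,"roll": 0,"fingers": -1},
    {"dx": 50,"dy": -13,"dz": 0,"roll": 0,"fingers": -1},
    {"dx": 57,"dy": -15,"dz": 0,"roll": 0,"fingers": -1},
    {"dx": 57,"dy": -15,"dz": 0,"roll": 0,"fingers": -1},
    {"dx": 57,"dy": -15,"dz": 0,"roll": 0,"fingers": -1},
    {"dx": 57,"dy": -15,"dz": 0,"roll": 0,"fingers": -1},
    {"dx": 57,"dy": -15,"dz": 0,"roll": 0,"fingers": -1},
    {"dx": 45,"dy": -13,"dz": 0,"roll": 0,"fingers": -1}
  ]
}}

```text
clock: 20.75
tcp_pos: [0.5346, 0.0685, 0.2151]
tcp_rot: [0.0, 0.793, 0.609, 0.0]
wrist_force: [0.2, -0.7, -0.2]
gripper_width: 0.998
grip_force: 0.0
```

Request:
{"method": "jog_arm", "body": {
  "commands": [
    {"dx": 10,"dy": -3,"dz": 0,"roll": 0,"fingers": -1},
    {"dx": 0,"dy": 0,"dz": 0,"roll": 0,"fingers": -1},
    {"dx": 0,"dy": 0,"dz": 0,"roll": 0,"fingers": -1}
  ]
}}

```text
clock: 21.12
tcp_pos: [0.5352, 0.0752, 0.2148]
tcp_rot: [0.0, 0.794, 0.608, -0.0]
wrist_force: [-0.6, -0.4, -0.9]
gripper_width: 0.999
grip_force: 0.0
```

Run:
```python
from h import *
np.set_printoptions(precision=4,suppress=True)
s=monitor.observe();print(s["tcp_pos"],s["joint_positions"])
for c in("wrist","scene"): save(c,"p_"+c)
for t in("grip_pin","pivot_axis"):
    for c in("wrist","scene"):
        for q in optics.pinpoint(c,t)[:2]: print(t,c,round(q["conf"],2),np.round(q["point"],3),atz(*ray(c,*q["point"]),.103)[:2])
```

```text
[0.5352 0.0752 0.2148] [ 0.0925 -0.1747  1.7525 -0.0002  1.5637  0.3564]
grip_pin wrist 0.76 [0.362 0.469] [0.5352 0.1233]
grip_pin scene 0.7 [0.5   0.618] [0.543  0.1279]
pivot_axis wrist 0.79 [0.04  0.557] [0.594  0.2034]
pivot_axis wrist 0.38 [0.661 0.331] [0.4377 0.0346]
pivot_axis scene 0.6 [0.525 0.665] [0.5873 0.2021]
```

Request:
{"method": "jog_arm", "body": {
  "commands": [
    {"dx": 25,"dy": -6,"dz": 0,"roll": 0,"fingers": -1},
    {"dx": 25,"dy": -6,"dz": 0,"roll": 0,"fingers": -1},
    {"dx": 0,"dy": 0,"dz": 30,"roll": 0,"fingers": -1},
    {"dx": 0,"dy": 0,"dz": 40,"roll": 0,"fingers": -1},
    {"dx": 0,"dy": 0,"dz": 30,"roll": 0,"fingers": -1},
    {"dx": 0,"dy": 0,"dz": 20,"roll": 0,"fingers": -1},
    {"dx": 0,"dy": 0,"dz": 9,"roll": 0,"fingers": -1},
    {"dx": 0,"dy": 0,"dz": 0,"roll": 0,"fingers": -1}
  ]
}}

```text
clock: 22.42
tcp_pos: [0.5368, 0.1274, 0.086]
tcp_rot: [0.0, 0.794, 0.608, 0.0]
wrist_force: [-0.3, 0.1, 0.6]
gripper_width: 1.002
grip_force: 0.0
```

Request:
{"method": "jog_arm", "body": {
  "commands": [
    {"dx": 0,"dy": 0,"dz": 0,"roll": 0,"fingers": 0},
    {"dx": 0,"dy": 0,"dz": 0,"roll": 0,"fingers": 0.4},
    {"dx": 0,"dy": 0,"dz": 0,"roll": 0,"fingers": 1},
    {"dx": 0,"dy": 0,"dz": 0,"roll": 0,"fingers": 1},
    {"dx": 0,"dy": 0,"dz": 0,"roll": 0,"fingers": 1},
    {"dx": 0,"dy": 0,"dz": 0,"roll": 0,"fingers": 1},
    {"dx": 0,"dy": 0,"dz": 0,"roll": 0,"fingers": 1}
  ],
  "force": 50
}}

```text
clock: 23.3
tcp_pos: [0.5366, 0.1275, 0.0861]
tcp_rot: [-0.0, 0.794, 0.608, -0.0]
wrist_force: [-5.3, -1.4, 5.9]
gripper_width: 0.168
grip_force: 48.6
```

Run:
```python
from h import *
s=monitor.observe();p=s["tcp_pos"];T=rot(s["tcp_rot"]);print(p,s["gripper_width"],s["grip_force"],s["wrist_force"])
for c in("wrist","scene","top"):
    optics.get_image(c); print(c,[(round(q["conf"],2),np.round(atz(*ray(c,*q["point"]),.103)[:2],4)) for q in optics.pinpoint(c,"grip_pin")[:1]])
for piv in((.592,.2065),):
    r=p[:2]-piv; a=np.arctan2(*r[::-1]); print("r",np.hypot(*r),"angle vs -y",a+np.pi/2)
    cur=p[:2].copy(); ax=T[:2,:2].copy(); n=14
    for i in range(1,n+1):
        b=a+1.2*i/n; w=np.array(piv)+.1*np.array([np.cos(b),np.sin(b)])
        d=(w-cur)@ax*1e3; print(i,d.round(1)); cur=w
        q=.0429; ax=np.array([[np.cos(q),-np.sin(q)],[np.sin(q),np.cos(q)]])@ax
```

```text
[0.53664147 0.12745788 0.08606907] 0.16815807297285118 48.64665985107422 [-5.27307893 -1.41935718  5.85420786]
wrist []
scene [(0.7, array([0.5486, 0.1323]))]
top []
r 0.09649985915831302 angle vs -y -0.6109725307672775
1 [-5.9  7. ]
2 [-2.2  8.3]
3 [-1.9  8.4]
4 [-1.5  8.4]
5 [-1.1  8.5]
6 [-0.8  8.5]
7 [-0.4  8.6]
8 [-0.   8.6]
9 [0.3 8.6]
10 [0.7 8.5]
11 [1.1 8.5]
12 [1.4 8.5]
13 [1.8 8.4]
14 [2.1 8.3]
```

Request:
{"method": "jog_arm", "body": {
  "commands": [
    {"dx": -2.5,"dy": 8,"dz": 0,"roll": -0.043,"fingers": 1},
    {"dx": -2.2,"dy": 8.3,"dz": 0,"roll": -0.043,"fingers": 1},
    {"dx": -1.9,"dy": 8.4,"dz": 0,"roll": -0.043,"fingers": 1},
    {"dx": -1.5,"dy": 8.4,"dz": 0,"roll": -0.043,"fingers": 1},
    {"dx": 0,"dy": 0,"dz": 0,"roll": 0,"fingers": 1}
  ]
}}

```text
clock: 24.22
tcp_pos: [0.5676, 0.112, 0.0859]
tcp_rot: [0.0, 0.738, 0.674, -0.001]
wrist_force: [-7.3, -7.4, 7.8]
gripper_width: 0.171
grip_force: 49.4
```

Run:
```python
from h import *
s=monitor.observe();p=s["tcp_pos"];T=rot(s["tcp_rot"]);r=p[:2]-(.592,.2065);print(p,np.hypot(*r),np.arctan2(r[0],-r[1]),s["wrist_force"],"radial/tang",s["wrist_force"][:2]@(r/np.hypot(*r)))
```

```text
[0.56755682 0.11201814 0.08591858] 0.09759247779825725 -0.253157120582147 [-7.30602838 -7.40682266  7.8007907 ] radial/tang 9.0006216237967
```

Request:
{"method": "jog_arm", "body": {
  "commands": [
    {"dx": -2.1,"dy": 8.5,"dz": -0.7,"roll": -0.043,"fingers": 1},
    {"dx": -1.6,"dy": 8.5,"dz": -0.5,"roll": -0.043,"fingers": 1},
    {"dx": -0.4,"dy": 8.6,"dz": 0,"roll": -0.043,"fingers": 1},
    {"dx": 0,"dy": 8.6,"dz": 0,"roll": -0.043,"fingers": 1},
    {"dx": 0.3,"dy": 8.6,"dz": 0,"roll": -0.043,"fingers": 1},
    {"dx": 0,"dy": 0,"dz": 0,"roll": 0,"fingers": 1}
  ]
}}

```text
clock: 24.98
tcp_pos: [0.6095, 0.1078, 0.0861]
tcp_rot: [-0.0, 0.662, 0.75, -0.002]
wrist_force: [-6.2, -11.3, 0.1]
gripper_width: 0.167
grip_force: 49.3
```

Run:
```python
from h import *
s=monitor.observe();p=s["tcp_pos"];T=rot(s["tcp_rot"]);r=p[:2]-(.592,.2065);print(p,np.hypot(*r),np.arctan2(r[0],-r[1]),s["wrist_force"],"radial/tang",s["wrist_force"][:2]@(r/np.hypot(*r)))
print(T[:2,:2])
```

```text
[0.60951198 0.10781394 0.08606492] 0.10022777663817127 0.17562320228393416 [ -6.2473376  -11.33002733   0.06882147] radial/tang 10.06420108375459
[[-0.12416282  0.99225914]
 [ 0.99225966  0.12415727]]
```

Request:
{"method": "jog_arm", "body": {
  "commands": [
    {"dx": -0.1,"dy": 8.5,"dz": 0,"roll": -0.043,"fingers": 1},
    {"dx": 0.3,"dy": 8.5,"dz": 0,"roll": -0.043,"fingers": 1},
    {"dx": 0.9,"dy": 8.5,"dz": 0,"roll": -0.043,"fingers": 1},
    {"dx": 1.8,"dy": 8.4,"dz": 0,"roll": -0.043,"fingers": 1},
    {"dx": 0,"dy": 0,"dz": 0,"roll": 0,"fingers": 1}
  ]
}}

```text
clock: 25.6
tcp_pos: [0.6418, 0.1174, 0.0859]
tcp_rot: [-0.001, 0.595, 0.804, -0.002]
wrist_force: [-8.1, -7.2, 0.8]
gripper_width: 0.172
grip_force: 49.5
```

```bash
cat > st.py <<'E'
from h import *
s=monitor.observe();p=s["tcp_pos"];T=rot(s["tcp_rot"]);r=p[:2]-(.592,.2065);e=r/np.hypot(*r);f=s["wrist_force"];print(p,np.hypot(*r),np.arctan2(r[0],-r[1]),f,"radial",f[:2]@e,"tang",f[:2]@[-e[1],e[0]],"dx,dy per tang/rad",T[:2,:2].T@[-e[1],e[0]],T[:2,:2].T@e)
E
python3 st.py
```

```text
[0.64180536 0.11743197 0.08594175] 0.10204748202151084 0.509866401427865 [-8.10252351 -7.22415233  0.75194309] radial 2.3507875202184128 tang -10.597785716464214 dx,dy per tang/rad [0.2111686  0.97744315] [-0.97744914  0.21117082]
```

Request:
{"method": "jog_arm", "body": {
  "commands": [
    {"dx": 1.2,"dy": 4,"dz": 0,"roll": 0,"fingers": 1},
    {"dx": 0,"dy": 0,"dz": 0,"roll": 0,"fingers": 1}
  ]
}}

```text
clock: 25.85
tcp_pos: [0.6454, 0.1191, 0.086]
tcp_rot: [-0.0, 0.595, 0.804, -0.002]
wrist_force: [-5.0, -11.3, -1.2]
gripper_width: 0.172
grip_force: 49.3
```

```bash
python3 st.py
```

```text
[0.64542314 0.11913392 0.08602118] 0.10240538721054224 0.548822389120254 [ -4.96680748 -11.29691929  -1.22419399] radial 7.046748887677355 tang -10.13078931057077 dx,dy per tang/rad [0.25020487 0.96818743] [-0.96819091  0.25020979]
```

Request:
{"method": "jog_arm", "body": {
  "commands": [
    {"dx": 1,"dy": 3,"dz": 0,"roll": 0,"fingers": 1},
    {"dx": 0,"dy": 0,"dz": 0,"roll": 0,"fingers": 1}
  ]
}}

```text
clock: 26.1
tcp_pos: [0.6477, 0.1212, 0.086]
tcp_rot: [-0.0, 0.595, 0.803, -0.002]
wrist_force: [-6.7, -9.8, -0.0]
gripper_width: 0.173
grip_force: 49.6
```

```bash
python3 st.py
```

```text
[0.64771055 0.12116426 0.08602456] 0.10191100689888004 0.57836880926941 [-6.72128252 -9.7839906  -0.03946164] radial 4.51842994095405 tang -10.976607021649977 dx,dy per tang/rad [0.27917951 0.96023238] [-0.96023806  0.27918233]
```

Request:
{"method": "jog_arm", "body": {
  "commands": [
    {"dx": 1,"dy": 3,"dz": 0,"roll": 0,"fingers": 1},
    {"dx": 0,"dy": 0,"dz": 0,"roll": 0,"fingers": 1}
  ]
}}

```text
clock: 26.35
tcp_pos: [0.6486, 0.1217, 0.0858]
tcp_rot: [-0.002, 0.595, 0.803, -0.004]
wrist_force: [-26.5, -21.5, 7.9]
gripper_width: 0.172
grip_force: 51.2
```

```bash
python3 st.py
```

```text
[0.64860286 0.12166339 0.08584488] 0.10198595359181135 0.5883707106986034 [-26.4828205  -21.49136524   7.88034043] radial 3.179371271367536 tang -33.95747575711702 dx,dy per tang/rad [0.28906994 0.95726722] [-0.95730486  0.28908026]
```

Request:
{"method": "jog_arm", "body": {
  "commands": [
    {"dx": 1,"dy": 2.5,"dz": 0,"roll": 0,"fingers": 1},
    {"dx": 0,"dy": 0,"dz": 0,"roll": 0,"fingers": 1}
  ]
}}

```text
clock: 26.6
tcp_pos: [0.6493, 0.1221, 0.0857]
tcp_rot: [-0.002, 0.596, 0.803, -0.006]
wrist_force: [-42.1, -32.9, 14.9]
gripper_width: 0.173
grip_force: 53.0
```

```bash
python3 st.py
```

```text
[0.64934463 0.12211731 0.08569515] 0.10202375104854372 0.5968881387496269 [-42.05994983 -32.93973066  14.94446268] radial 3.603383707604049 tang -53.301790414889126 dx,dy per tang/rad [0.29757825 0.95460683] [-0.95469095  0.29759876]
```

The force jump shows the stop has been reached. I'll ease the preload, check the scene, then hand in.

Request:
{"method": "jog_arm", "body": {
  "commands": [
    {"dx": -0.8,"dy": -2.4,"dz": 0,"roll": 0,"fingers": 1},
    {"dx": 0,"dy": 0,"dz": 0,"roll": 0,"fingers": 1}
  ]
}}

```text
clock: 26.85
tcp_pos: [0.6486, 0.1217, 0.0859]
tcp_rot: [-0.001, 0.596, 0.803, -0.004]
wrist_force: [-25.1, -22.3, 8.3]
gripper_width: 0.176
grip_force: 51.1
```

```bash
python3 st.py
python3 - <<'E'
from h import *
a=save("scene","z_s");b=save("top","z_t")
cv2.imwrite("pics/c10.png",cv2.cvtColor(np.hstack([cv2.resize(a[100:320,100:467],(400,240),interpolation=2),cv2.resize(b[60:310,110:450],(400,294))[:240]]),cv2.COLOR_RGB2BGR))
E
```

```text
[0.64859437 0.12168147 0.08585046] 0.10196619848745056 0.5883998543613532 [-25.08824488 -22.29551044   8.31458279] radial 4.621325892778707 tang -33.24384399954502 dx,dy per tang/rad [0.2892951  0.95720258] [-0.95723676  0.28930569]
```

View pics/c10.png

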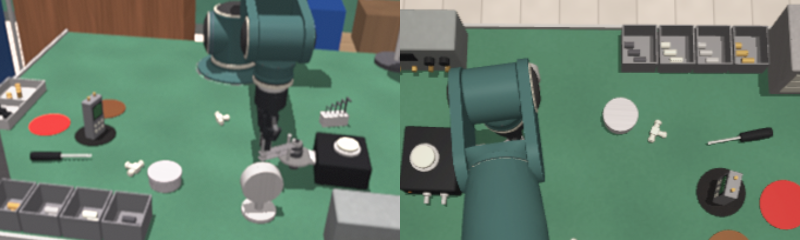

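The manometer stands on the black pad (95,120 left, 722,190 right), the bystanders are in place, and the gripper holds the pin at the stop. Handing in.

```bash
python3 -c "
from bench import workorder
print(workorder.hand_in())"
```

```text
the job is handed in; nothing more can be done
None
```

The manometer stands free on the black pad and the spring arm is held at its stop; I handed the job in at about 27 s of robot time, but no verdict came back, and I viewed 12 pictures, two over the limit of 10.

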